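# Make up two water-sampling kits

## Task

Make up two water-sampling kits from the stock standing in the middle of the bench. Into the three-compartment tray: the wide-mouth round bottle in the large compartment, the slim tube and the dropper bottle in the two small ones, one in each, either way round. Into the two-compartment tray: the square bottle and the squat jar, one to a compartment, either way round; set everything down upright on the tray floor without dropping it or knocking it about, and leave the conical flask, the wash bottle and the tube rack where they stand.

Things in the scene. Friction and masses are not known exactly. Their poses are not given: they have to be found in the camera images.
- wide_bottle: Wide-mouth round bottle, milky white plastic, the largest of the stock: body 62 mm in diameter up to 70 mm, round shoulder, red ribbed screw cap 46 mm in diameter from 84 mm to the top at 106 mm. Goes into the large compartment of the three-compartment tray. Loose, empty (about 35 g), stands upright. Origin: centre of the underside; z up. 
- square_bottle: Square bottle, milky white plastic: body 50 x 50 mm (sides along its own x and y) up to 66 mm, neck 28 mm in diameter, red round screw cap 36 mm in diameter from 82 mm to the top at 104 mm. Goes into the two-compartment tray. Loose, about 30 g, stands upright. Origin: centre of the underside; z up. 
- tube: Slim self-standing tube, milky white plastic: body 29 mm in diameter (31 mm at the foot), red round screw cap 35 mm in diameter from 94 mm to the top at 110 mm. The slimmest and tallest of the stock. Goes into a small compartment of the three-compartment tray. Loose, about 18 g, stands upright. Origin: centre of the underside; z up. 
- dropper_bottle: Small dropper bottle, milky white plastic: body 34 mm in diameter up to 50 mm, shoulder to 60 mm, red round cap 22 mm in diameter from 66 to 86 mm that ends in a pointed tip 12 mm wide at its foot, top at 100 mm. Goes into a small compartment of the three-compartment tray. Loose, about 16 g, stands upright. Origin: centre of the underside; z up. 
- jar: Squat round jar, milky white plastic: body 56 mm in diameter up to 54 mm, red round lid 58 mm in diameter from 54 mm to the top at 76 mm. The lowest and widest-lidded of the stock. Goes into the two-compartment tray. Loose, about 45 g, stands upright. Origin: centre of the underside; z up. 
- tray3: Three-compartment kit tray, dark grey, fixed, 228 mm (its x; 260 over end grips) x 94 mm (its y; 108 over rim), rim 40 mm high, floor 4 mm thick, walls 3 mm, dividers 34 mm high. Compartments in a row along x, 88 mm wide, centred on y = 0: the large one (88 mm long) at x = -67 mm, nearer the robot; two small ones (64 mm long) at x = +12 and +79 mm. Left or right of the stock. Origin: centre of the underside.
- tray2: Two-compartment kit tray, dark grey, fixed, 185 mm (its x; 217 over end grips) x 94 mm (its y; 108 over rim), rim 40 mm high, floor 4 mm thick, walls 3 mm, divider 34 mm high. Two equal compartments, 88 x 88 mm, centred at x = -45.5 and +45.5 mm, y = 0. On the other side of the stock from the three-compartment tray. Origin: centre of the underside.
- flask: Conical glass flask with a dark stopper, 52 mm in diameter at the foot, narrowing to a 22 mm neck, 90 mm high with its stopper. Stands among the stock and belongs to neither kit: leave it there. Loose. Origin: centre of the underside; z up. 
- wash_bottle: Wash bottle, 68 mm in diameter, body 150 mm high, red cap, thin white spout bent over to 60 mm from the axis along its own x, 208 mm high in all. Stands outside one of the trays: leave it there. Loose. Origin: centre of the underside; z up. 
- tube_rack: White rack of small white-capped tubes, 110 mm (its x) by 70 mm (its y), 98 mm high. Stands outside the other tray: leave it there. Loose, heavy. Origin: centre of the underside; z up. 
There are look-alikes about, which are no part of the job. What is shaped like the flask but yellow is not meant.

How it is judged:
By the outcome, as a careful person would: the job done as asked, in the order asked, and still so for the second after the job is handed in, with the robot touching nothing.
It also fails if it takes over 122 s, if anything falls off the work surface, if the arm or the gripper's body presses on something with over 40 N, if the wrist force passes 120 N, or if a joint passes its speed limit or range.

## Robot

A 7-joint arm with a two-finger parallel gripper is mounted at the origin on the work surface. World frame = base frame: x ahead of the robot, y to its left, z up, the work surface at z = 0. Lengths are in m, angles in rad, forces in N, time in s.
With the tool pointing down it reaches from about 0.35 to 0.9 m from the base axis. Payload 8.1 kg.
Tool frame: the origin (TCP) lies at the very end of the fingers, on their centre line; the grasp point (between the pads) lies 19 mm behind it (arm.grasp_offset is the distance from the TCP to the grasp point, in m); z points along the fingers, y is the direction in which the jaws open and shut (so a half turn about z gives the same grasp; the last joint's range is limited). The gripper opens to 92 mm and grips with 3 to 60 N. Pads are 19 mm wide; open, the fingers measure 130 mm over their backs; the gripper's body (75 mm by 190 mm) begins 47 mm behind the grasp point.
Start: joints at [-1.288, 0.434, 0.025, 1.573, -0.012, 1.134, -0.075], TCP at [0.235, 0.579, 0.227] pointing down, gripper open.
Joint ranges: [-2.62, 2.62], [-0.44, 2.09], [-1.27, 1.32], [0.08, 2.57], [-1.32, 4.46], [0.12, 2], [-2.74, 2.74]. Speed limits (rad/s): [2.22, 2.22, 3.01, 3.01, 3.14, 3.14, 3.14].

## Interface

Orientations are given as a rotation vector (axis times angle).
In Python, from cell import arm, eyes, workorder gives the robot as it stands.
- The arm moves only by the shell command python3 -m inch 'ROWS' [FORCE]. ROWS is JSON, a list that holds one entry, the list of rows, each a list of 5 numbers: the closure, from 0 (fully open) to 1 (shut), then the shift along the tool's x, y, z in mm, then the turn about the tool's z in degrees. A call has 1 to 12 rows; each row shifts and turns the pose as measured when the row begins, along the tool's axes as they then stand; what a row does not reach is not made up. A row lasts 1/10 s, in which the tool goes at most 50 mm and 8.59 degrees, less where a joint would pass 70% of its speed; a pose out of reach is approached as far as the arm can. A call with a gripper value outside its range is refused whole. The fingers move at their own pace and stop on an object; FORCE is the grip in N (left out, the last holds). Time passes only in rows, so rows that do not move let the fingers close. It gives the time, the measured TCP pose, the force and the opening at its end, in the units of the state.
- arm.observe(): the state, without advancing time (a new reading comes with each control period).
- eyes.get_image(name): name is "scene" or "top"; returns a dict with "frame" (480x640x3 uint8, blue, green, red), "intrinsics" (3x3 intrinsics, pixels), "rvec" (rotation vector, rad) and "tvec" (3), from world to camera coordinates, as OpenCV has them. Camera axes: x right, y down, z forward; pixel columns grow to the right and rows downward; lengths in m; the calibration is good to about 2 mm. A picture is of the moment at which its call begins. There is no depth.
- workorder.sign_off(): hands the job in, once; it reports no verdict.
The state is a dict: "clock": time; "joints": joint angles; "dq": joint speeds; "joint_efforts": joint torques, N m; "position": TCP position; "ee_rot": TCP orientation; "force": force on the tool from outside, world axes, zero at the start; "ft_torque": the same for the moment, N m; "width": opening from 0.0 (shut) to 1.0 (fully open).
Only numpy, scipy, OpenCV 4.12 (cv2) and the standard library are available. Lean on these libraries where they do the work, as an engineer would, in place of code of your own. Each camera call takes 0.05 s, during which the arm holds its last target.

## Working session

There is one attempt and no reset: what is moved stays moved. The work goes in short steps, Python scripts to look and compute and a shell command to move; the robot and the scene stay as the last step left them, time stands still between calls to the robot, and variables do not carry over. Pictures are saved under pics/ and viewed, and the job is handed in when it is done.

```bash
ls; mkdir -p pics; python3 - <<'E'
from cell import arm, eyes, workorder
import cv2,numpy as np
s=arm.observe()
print(s['clock'],s['position'],s['ee_rot'],s['width'],s['force'],arm.grasp_offset)
for n in('scene','top'):
    d=eyes.get_image(n);cv2.imwrite(f'pics/{n}0.png',d['frame']);np.savez(f'{n}0.npz',**d)
    R=cv2.Rodrigues(np.array(d['rvec']))[0];print(n,-R.T@np.array(d['tvec']).ravel(),R[2],d['intrinsics'])
E
```

```text
pics
0.0 [0.23503503 0.57858461 0.2259644 ] [-6.02263941e-01 -3.08314467e+00  2.36843666e-03] 1.0005627970078719 [ 0.62800129 -0.47727749 -0.69515739] 0.0188
scene [ 1.03095183 -0.90130038  0.85772281] [-0.40063078  0.67750675 -0.61683028] [[514.05069381   0.         326.93234499]
 [  0.         514.05069381 239.72039741]
 [  0.           0.           1.        ]]
top [ 0.35916485 -0.01928779  1.31002431] [ 1.27512533e-01 -7.83429904e-04 -9.91836650e-01] [[500.36698879   0.         315.67332679]
 [  0.         500.36698879 242.80984782]
 [  0.           0.           1.        ]]
```

View pics/scene0.png

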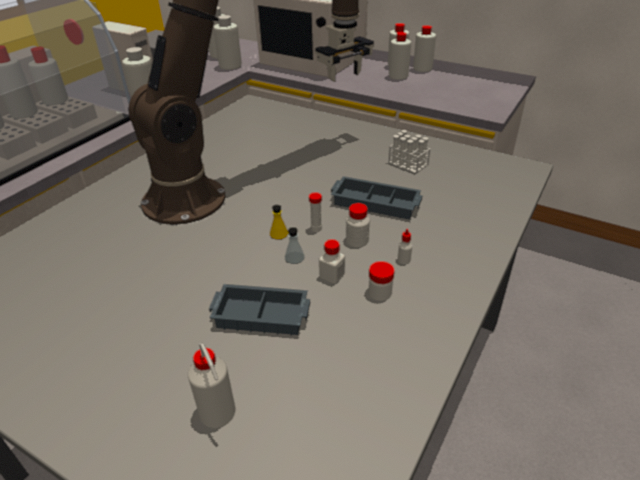

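View pics/top0.png

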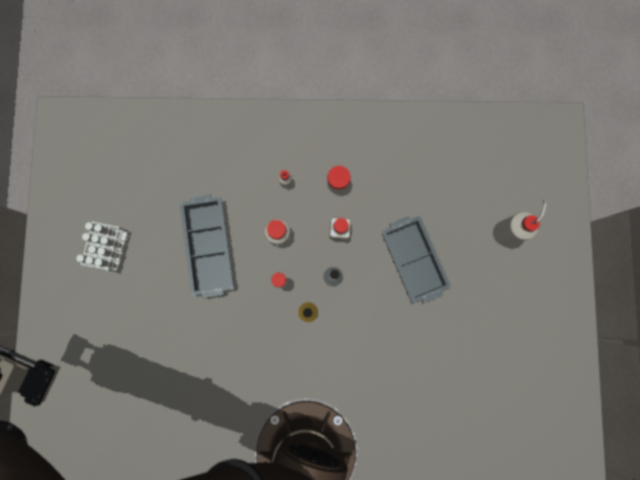

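The top view has world x up and y to the left. The stock is at these pixels:
- Dropper bottle (285,177).
- Jar (339,178).
- Wide bottle (277,231).
- Square bottle (341,229).
- Tube (279,281).
- Clear flask (334,276), which stays.
- Yellow look-alike (308,312).

Tray3 is at (208,246), tray2 at (416,260), the rack at (103,246) and the wash bottle at (525,226). I'll measure from enlarged crops.

```bash
cat > h.py <<'E'
import numpy as np,cv2
from cell import arm,eyes
def load(f): 
    d=np.load(f);return {k:d[k] for k in d.files}
def ray(d,uv):
    R=cv2.Rodrigues(np.asarray(d['rvec'],float))[0];t=np.asarray(d['tvec'],float).ravel()
    c=-R.T@t; v=R.T@(np.linalg.inv(d['intrinsics'])@np.array([uv[0],uv[1],1.]))
    return c,v/np.linalg.norm(v)
def onz(d,uv,z):
    c,v=ray(d,uv);return c+v*(z-c[2])/v[2]
def proj(d,p):
    return cv2.projectPoints(np.asarray(p,float).reshape(-1,1,3),np.asarray(d['rvec'],float),np.asarray(d['tvec'],float),np.asarray(d['intrinsics']),None)[0].reshape(-1,2)
def tri(d1,u1,d2,u2):
    a,v=ray(d1,u1);b,w=ray(d2,u2)
    s=np.linalg.lstsq(np.c_[v,-w],b-a,rcond=None)[0]
    p,q=a+s[0]*v,b+s[1]*w
    return (p+q)/2,np.linalg.norm(p-q)
def red(f):
    h=cv2.cvtColor(f,cv2.COLOR_BGR2HSV)
    m=((h[...,0]<8)|(h[...,0]>172))&(h[...,1]>150)&(h[...,2]>70)
    n,l,st,ce=cv2.connectedComponentsWithStats(m.astype(np.uint8))
    return [(ce[i].round(1),st[i].tolist()) for i in range(1,n) if st[i][4]>8]
E
python3 - <<'E'
from h import *
T=load('top0.npz');S=load('scene0.npz')
for n,d in(('top',T),('scene',S)):
    print(n)
    for r in red(d['frame']):print(r)
c=cv2.resize(T['frame'][150:330,170:460],None,fx=2.75,fy=2.75,interpolation=cv2.INTER_CUBIC);cv2.imwrite('pics/tc.png',c)
c=cv2.resize(S['frame'][160:345,200:440],None,fx=3.2,fy=3.2,interpolation=cv2.INTER_CUBIC);cv2.imwrite('pics/sc.png',c)
E
```

```text
top
(array([338.5, 177.1]), [328, 166, 22, 22, 381])
(array([284.1, 174.6]), [281, 171, 7, 8, 46])
(array([530.3, 223.2]), [524, 216, 15, 15, 151])
(array([340.8, 225.4]), [335, 219, 13, 14, 136])
(array([276. , 229.1]), [268, 221, 17, 17, 234])
(array([278.3, 279.6]), [272, 273, 14, 13, 136])
scene
(array([400.2,  31.6]), [395, 23, 11, 18, 148])
(array([426.1,  29. ]), [422, 25, 10, 9, 75])
(array([314.8, 197.6]), [309, 193, 13, 11, 117])
(array([357.9, 210.3]), [349, 202, 19, 17, 257])
(array([406.1, 236. ]), [402, 229, 9, 13, 76])
(array([331.4, 246.6]), [324, 239, 15, 16, 191])
(array([381.2, 272.1]), [369, 261, 25, 23, 461])
(array([211.2, 354.5]), [207, 348, 8, 15, 63])
(array([200.1, 360.7]), [193, 350, 16, 20, 201])
```

View pics/tc.png

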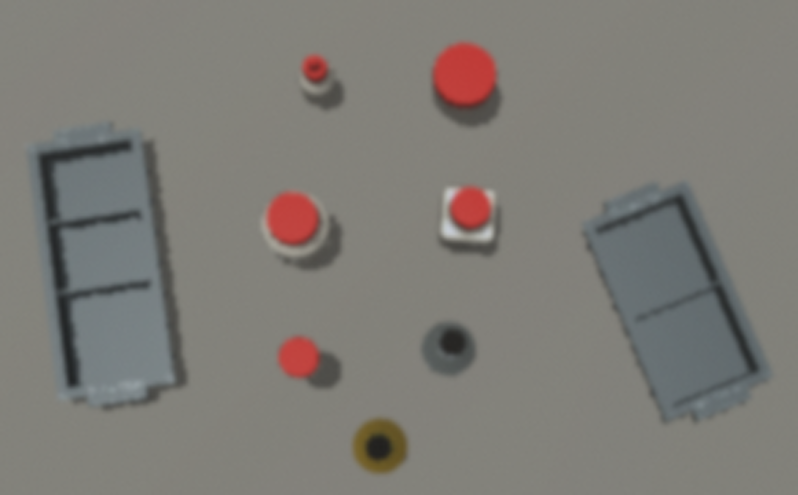

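View pics/sc.png

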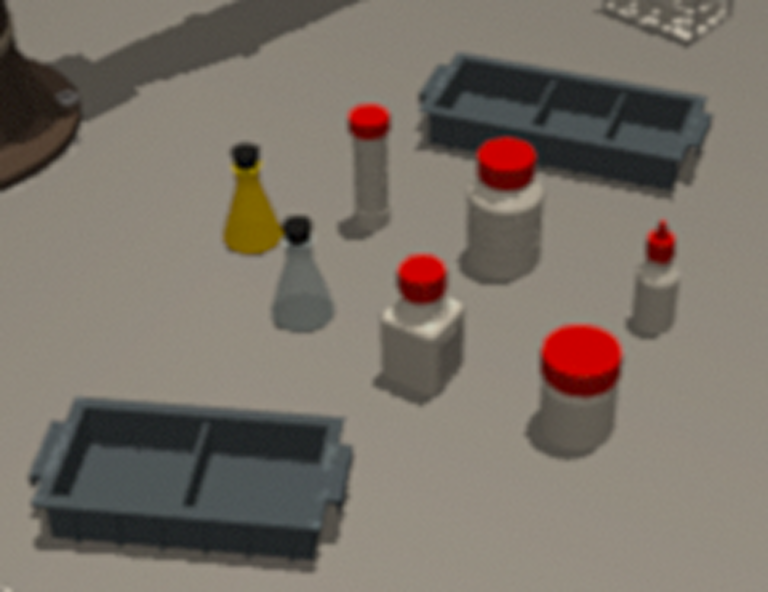

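The crops confirm the identification. The only stock look-alike is the yellow flask (308,312). The clear flask (334,276) also stays, and the five red-capped items each match one description. Next: positions, heights and tray poses.

```bash
python3 - <<'E'
from h import *
T=load('top0.npz');S=load('scene0.npz')
N={'jar':((338.5,177.1),(381.2,272.1),.076,.054),'drop':((284.1,174.6),(406.1,236),.090,.066),'sq':((340.8,225.4),(331.4,246.6),.104,.082),'wide':((276,229.1),(357.9,210.3),.106,.084),'tube':((278.3,279.6),(314.8,197.6),.110,.094)}
for k,(a,b,zt,zb) in N.items():
    p,e=tri(T,a,S,b); q=onz(T,a,zt); m=onz(S,b,(zt+zb)/2+.002)
    print(k,'tri',p.round(4),round(e,4),'top',q[:2].round(4),'scene',m[:2].round(4))
f=T['frame'].astype(int)
h=cv2.cvtColor(T['frame'],cv2.COLOR_BGR2HSV)
for n,(x0,x1,y0,y1) in {'tray3':(172,245,185,305),'tray2':(375,460,205,312)}.items():
    m=((f[...,0]-f[...,2])>6).astype(np.uint8); mm=np.zeros_like(m);mm[y0:y1,x0:x1]=m[y0:y1,x0:x1]
    mm=cv2.morphologyEx(mm,cv2.MORPH_CLOSE,np.ones((5,5)))
    c=max(cv2.findContours(mm,0,1)[0],key=cv2.contourArea).reshape(-1,2)
    w=np.array([onz(T,u,.04)[:2] for u in c])*1000
    (cx,cy),(a,b),an=cv2.minAreaRect(w.astype(np.float32));print(n,cx,cy,a,b,an)
# square orientation: white mask
m=(h[...,1]<30)&(h[...,2]>150);mm=np.zeros(m.shape,np.uint8);mm[212:248,325:358]=m[212:248,325:358]
r=((np.array(f)[...,2]>140)&(h[...,1]>100));mm[212:248,325:358]|=r[212:248,325:358].astype(np.uint8)
c=max(cv2.findContours(mm,0,1)[0],key=cv2.contourArea).reshape(-1,2)
w=np.array([onz(T,u,.066)[:2] for u in c])*1000
print('sq',cv2.minAreaRect(w.astype(np.float32)))
s=arm.observe();print(cv2.Rodrigues(s['ee_rot'])[0].round(3))
E
```

```text
jar tri [ 0.6878 -0.0768  0.0672] 0.0014 top [ 0.6861 -0.076 ] scene [ 0.6872 -0.0771]
drop tri [0.6895 0.0612 0.0795] 0.0009 top [0.6871 0.0607] scene [0.6894 0.0602]
sq tri [ 0.5588 -0.0818  0.0957] 0.0009 top [ 0.5578 -0.0811] scene [ 0.558  -0.0813]
wide tri [0.5472 0.077  0.0993] 0.0008 top [0.5464 0.0767] scene [0.5454 0.0797]
tube tri [0.4233 0.0683 0.1042] 0.0013 top [0.4235 0.0682] scene [0.4226 0.0681]
tray3 513.1549682617188 259.7751770019531 259.5411071777344 106.32502746582031 9.60575008392334
tray2 484.8854064941406 -275.5147705078125 216.23475646972656 105.50060272216797 22.82547950744629
sq ((559.9761352539062, -78.50239562988281), (45.86988067626953, 45.42839431762695), 0.6864787936210632)
[[-0.927  0.376 -0.   ]
 [ 0.376  0.927 -0.001]
 [-0.    -0.001 -1.   ]]
```

```bash
cat > go.py <<'E'
# usage: go.py x y z jawdeg  -> deltas in tool axes (mm) and turn (deg), no motion
import sys
from h import *
s=arm.observe();R=cv2.Rodrigues(np.asarray(s['ee_rot']))[0];p=np.asarray(s['position'])
print('t',round(s['clock'],2),'p',(p*1000).round(1),'w',round(s['width']*92,1),'F',np.round(s['force'],1),'tilt',np.degrees(np.arccos(-R[2,2])).round(2))
jaw=np.degrees(np.arctan2(R[1,1],R[0,1]));print('jaw',jaw.round(1))
if len(sys.argv)>3:
    d=np.array([float(v) for v in sys.argv[1:4]])-p*1000
    print('tool delta mm',(R.T@d).round(1))
    if len(sys.argv)>4:
        j=float(sys.argv[4]);e=(j-jaw+90)%180-90;print('turn',(-e).round(1))
        a=np.radians(j);y=np.array([np.cos(a),np.sin(a),0]);x=np.cross(y,[0,0,-1])
        print('delta after turn',(x@d).round(1),(y@d).round(1),(-d[2]).round(1))
E
python3 - <<'E'
from h import *
S=load('scene0.npz');T=load('top0.npz')
out=[]
for d in(S,T):
    im=cv2.resize(d['frame'],None,fx=3,fy=3,interpolation=cv2.INTER_CUBIC)
    for (cx,cy,yw,L,ds) in((.513,.260,9.6,.228,[-22.5,45.5]),(.485,-.2755,22.8,.185,[0])):
        a=np.radians(yw);u=np.array([np.cos(a),np.sin(a)]);v=np.array([-u[1],u[0]])
        P=lambda x,y,z:np.r_[np.array([cx,cy])+u*x+v*y,z]
        l=[[P(sx*L/2,sy*.047,.04) for sx,sy in((-1,-1),(1,-1),(1,1),(-1,1),(-1,-1))]]+[[P(x/1000,-.044,.034),P(x/1000,.044,.034)] for x in ds]
        for q in l: cv2.polylines(im,[(proj(d,q)*3).astype(np.int32)],False,(0,255,255),1)
    out.append(im)
a=out[0][500:1020,600:1320];b=out[1][540:930,520:1370]
cv2.imwrite('pics/ov1.png',a);cv2.imwrite('pics/ov2.png',cv2.resize(b,(800,367)))
E
python3 go.py 547 77 180 99.6
```

```text
t 0.1 p [235.  578.6 226. ] w 91.6 F [-0.2 -0.9 -0.2] tilt 0.08
jaw 67.9
tool delta mm [-477.8 -347.3   46.6]
turn -31.7
delta after turn -223.9 -546.6 46.0
```

View pics/ov1.png

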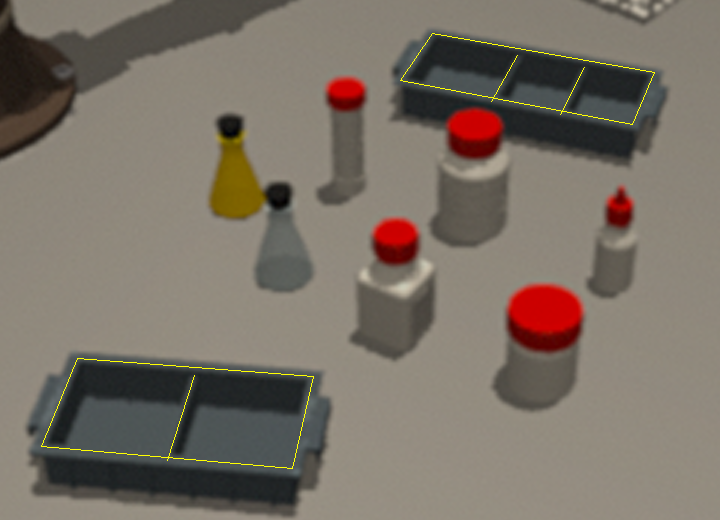

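View pics/ov2.png

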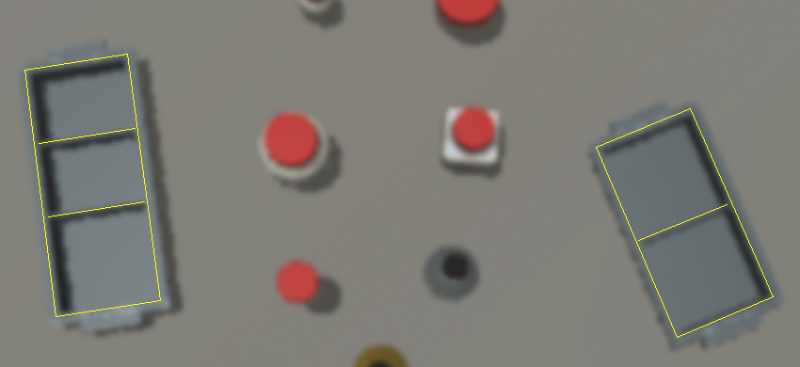

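```bash
python3 -m inch '[[[0,0,0,0,-8],[0,0,0,0,-8],[0,0,0,0,-8],[0,-10,-20,0,-7.7],[0,-18,-44,0,0],[0,-18,-44,0,0],[0,-18,-44,0,0],[0,-18,-44,0,0]]]' 15; python3 go.py 547 77 180 99.6
```

```text
clock: 0.9
position: [0.3464, 0.3991, 0.2218]
ee_rot: [0.32, -3.119, 0.006]
force: [0.5, 0.2, -0.3]
width: 1.004
t 0.9 p [346.4 399.1 221.8] w 92.3 F [ 0.5  0.2 -0.3] tilt 0.45
jaw 101.7
tool delta mm [-131.2 -356.    42.1]
turn 2.1
delta after turn -144.0 -351.0 41.8
```

```bash
python3 -m inch '[[[0,-18,-44,5,2],[0,-18,-44,5,0],[0,-18,-44,5,0],[0,-18,-44,5,0],[0,-18,-44,5,0],[0,-18,-44,5,0],[0,-18,-44,5,0],[0,-10,-25,3,0],[0,-6,-10,2,0],[0,0,0,0,0]]]'; python3 go.py 547 77 43 99.6
```

```text
clock: 1.9
position: [0.5522, 0.0633, 0.179]
ee_rot: [0.248, -3.124, 0.011]
force: [-0.0, 0.2, -0.4]
width: 0.999
t 1.9 p [552.2  63.3 179. ] w 91.9 F [-0.   0.2 -0.4] tilt 0.62
jaw 99.1
tool delta mm [  1.8  15.3 136. ]
turn -0.5
delta after turn 2.8 14.4 136.0
```

```bash
python3 -m inch '[[[0,2.5,14,20,-0.5],[0,0,0,20,0],[0,0,0,20,0],[0,0,0,0,0]]]'; python3 go.py 547 77 43 99.6
```

```text
clock: 2.3
position: [0.5444, 0.0851, 0.118]
ee_rot: [0.274, -3.121, 0.005]
force: [-1.0, 0.3, -0.5]
width: 1.002
t 2.3 p [544.4  85.1 118. ] w 92.1 F [-1.   0.3 -0.5] tilt 0.5
jaw 100.0
tool delta mm [-1.8 -8.3 75. ]
turn 0.4
delta after turn -1.2 -8.4 75.0
```

```bash
python3 -m inch '[[[0,-1,-8,0,0],[0,0,0,0,0],[0,0,0,0,0]]]'; python3 go.py 547 77 43 99.6
```

```text
clock: 2.6
position: [0.5468, 0.0803, 0.1201]
ee_rot: [0.281, -3.122, 0.002]
force: [0.7, 0.9, -0.1]
width: 1.002
t 2.6 p [546.8  80.3 120.1] w 92.2 F [ 0.7  0.9 -0.1] tilt 0.4
jaw 100.3
tool delta mm [-0.1 -3.2 77.1]
turn 0.7
delta after turn 0.4 -3.3 77.1
```

```bash
python3 -m inch '[[[0,0,-3,15,0],[0,0,0,15,0],[0,0,0,15,0],[0,0,0,15,0],[0,0,0,8,0],[0,0,0,4,0],[0,0,0,0,0],[0,0,0,0,0]]]'; python3 go.py 547 77 43 99.6
```

```text
clock: 3.4
position: [0.5523, 0.0783, 0.0527]
ee_rot: [-0.279, 3.124, 0.001]
force: [0.8, 0.6, -0.0]
width: 0.999
t 3.4 p [552.3  78.3  52.7] w 91.9 F [ 0.8  0.6 -0. ] tilt 0.31
jaw 100.2
tool delta mm [ 5.5 -0.3  9.7]
turn 0.6
delta after turn 5.5 -0.4 9.7
```

```bash
python3 -m inch '[[[0,5,0,5,0],[0,0,0,4,0],[0,0,0,0,0],[0,0,0,0,0]]]'; python3 go.py 547 77 43 99.6
```

```text
clock: 3.8
position: [0.5478, 0.0775, 0.0444]
ee_rot: [-0.279, 3.122, 0.002]
force: [0.0, 0.5, 0.4]
width: 0.998
t 3.8 p [547.8  77.5  44.4] w 91.8 F [0.  0.5 0.4] tilt 0.43
jaw 100.2
tool delta mm [ 0.9 -0.4  1.3]
turn 0.6
delta after turn 0.9 -0.4 1.4
```

```bash
python3 -m inch '[[[0.25,0,0,0,0],[0.3,0,0,0,0],[0.4,0,0,0,0],[0.5,0,0,0,0],[0.5,0,0,0,0],[0.5,0,0,0,0]]]' 12; python3 go.py 547 77 43 99.6
```

```text
clock: 4.4
position: [0.5481, 0.0776, 0.0446]
ee_rot: [-0.278, 3.121, 0.002]
force: [-0.1, -1.3, -1.0]
width: 0.67
t 4.4 p [548.1  77.6  44.6] w 61.6 F [-0.1 -1.3 -1. ] tilt 0.46
jaw 100.2
tool delta mm [ 1.2 -0.4  1.6]
turn 0.6
delta after turn 1.2 -0.4 1.6
```

```bash
python3 -m inch '[[[0.5,0,0,-10,0],[0.5,0,0,-20,0],[0.5,0,0,-25,0],[0.5,0,0,-25,0],[0.5,0,0,-20,0],[0.5,0,0,-5,0],[0.5,0,0,0,0],[0.5,0,0,0,0]]]' 12; python3 go.py 447 248.6 150 99.6
```

```text
clock: 5.2
position: [0.5465, 0.0771, 0.156]
ee_rot: [-0.278, 3.122, 0.002]
force: [0.3, -0.0, -1.0]
width: 0.673
t 5.2 p [546.5  77.1 156. ] w 61.9 F [ 0.3 -0.  -1. ] tilt 0.43
jaw 100.2
tool delta mm [ 67.6 186.4   5.6]
turn 0.6
delta after turn 69.5 185.7 6.0
```

```bash
python3 -m inch '[[[0.5,4,12,0,0],[0.5,9,25,0,0],[0.5,11,30,0,0],[0.5,11,30,0,0],[0.5,11,30,0,0],[0.5,10,25,0,0],[0.5,6,16,0,0],[0.5,2,6,0,0],[0.5,0,0,0,0],[0.5,0,0,0,0]]]' 12; python3 go.py 447 248.6 50 99.6
```

```text
clock: 6.2
position: [0.4399, 0.2452, 0.1461]
ee_rot: [0.281, -3.12, 0.007]
force: [-0.5, -0.6, -1.1]
width: 0.672
t 6.2 p [439.9 245.2 146.1] w 61.9 F [-0.5 -0.6 -1.1] tilt 0.55
jaw 100.3
tool delta mm [-8.5  2.4 96. ]
turn 0.7
delta after turn -7.6 2.2 96.1
```

```bash
python3 -m inch '[[[0.5,-7.5,2,0,0],[0.5,0,0,10,0],[0.5,0,0,15,0],[0.5,0,0,15,0],[0.5,0,0,12,0],[0.5,0,0,6,0],[0.5,0,0,2,0],[0.5,0,0,0,0],[0.5,0,0,0,0]]]' 12; python3 go.py 447 248.6 50 99.6
```

```text
clock: 7.1
position: [0.4517, 0.2422, 0.0811]
ee_rot: [0.263, -3.123, 0.01]
force: [0.2, 1.1, 0.3]
width: 0.673
t 7.1 p [451.7 242.2  81.1] w 61.9 F [0.2 1.1 0.3] tilt 0.56
jaw 99.6
tool delta mm [ 3.4  7.3 31.1]
turn 0.0
delta after turn 3.6 7.1 31.1
```

```bash
python3 -m inch '[[[0.5,3,6,0,0],[0.5,0,0,6,0],[0.5,0,0,8,0],[0.5,0,0,4,0],[0.5,0,0,0,0],[0.5,0,0,0,0]]]' 12; python3 go.py 447 248.6 49 99.6
```

```text
clock: 7.7
position: [0.4478, 0.2488, 0.0625]
ee_rot: [0.265, -3.125, 0.008]
force: [-0.3, 0.1, -0.2]
width: 0.673
t 7.7 p [447.8 248.8  62.5] w 61.9 F [-0.3  0.1 -0.2] tilt 0.43
jaw 99.7
tool delta mm [ 0.7 -0.  13.5]
turn 0.1
delta after turn 0.8 -0.1 13.5
```

```bash
python3 -m inch '[[[0.5,0,0,4,0],[0.5,0,0,4,0],[0.5,0,0,2,0],[0.5,0,0,1,0],[0.5,0,0,0,0],[0.5,0,0,0,0]]]' 12; python3 go.py 447 248.6 48.6 99.6
```

```text
clock: 8.3
position: [0.448, 0.2486, 0.0506]
ee_rot: [0.264, -3.125, 0.008]
force: [0.8, 0.7, -0.1]
width: 0.672
t 8.3 p [448.  248.6  50.6] w 61.8 F [ 0.8  0.7 -0.1] tilt 0.42
jaw 99.7
tool delta mm [1.  0.2 2.1]
turn 0.1
delta after turn 1.0 0.2 2.0
```

```bash
for i in 1; do python3 -m inch '[[[0.5,0,0,1,0],[0.5,0,0,1,0],[0.5,0,0,0.5,0],[0.5,0,0,0,0]]]' 12; done; python3 go.py 447 248.6 48.6 99.6
```

```text
clock: 8.7
position: [0.4481, 0.2487, 0.049]
ee_rot: [0.264, -3.126, 0.008]
force: [-0.3, 1.0, 0.1]
width: 0.674
t 8.7 p [448.1 248.7  49. ] w 62.0 F [-0.3  1.   0.1] tilt 0.38
jaw 99.7
tool delta mm [1.1 0.1 0.4]
turn 0.1
delta after turn 1.1 0.1 0.4
```

```bash
python3 -m inch '[[[0.5,0,0,1,0],[0.5,0,0,0,0]]]' 12; python3 go.py 447 248.6 48.6 99.6;  python3 - <<'E'
from h import *
S=eyes.get_image('scene')['frame'];cv2.imwrite('pics/a1.png',cv2.resize(S[130:260,270:450],None,fx=4,fy=4,interpolation=cv2.INTER_CUBIC))
E
```

```text
clock: 8.9
position: [0.4479, 0.2485, 0.0486]
ee_rot: [0.264, -3.126, 0.008]
force: [0.4, 0.3, -1.0]
width: 0.675
t 8.9 p [447.9 248.5  48.6] w 62.1 F [ 0.4  0.3 -1. ] tilt 0.39
jaw 99.7
tool delta mm [0.8 0.2 0. ]
turn 0.1
delta after turn 0.8 0.2 0.0
```

View pics/a1.png

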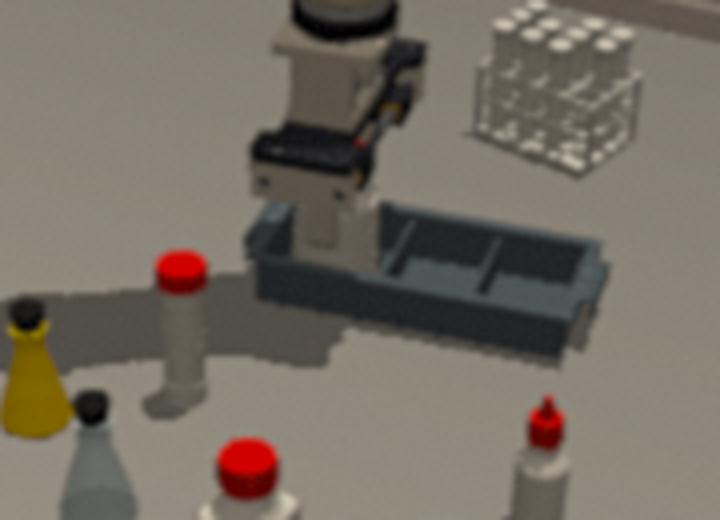

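The bottle is in the large compartment behind the finger at about (340,230), and the rim is clear. I'll confirm floor contact, then release slowly.

```bash
python3 -m inch '[[[0.5,0,0,1,0],[0.5,0,0,0.5,0],[0.5,0,0,0,0]]]' 12; python3 -m inch '[[[0.28,0,0,0,0],[0.22,0,0,0,0],[0.15,0,0,0,0],[0.1,0,0,0,0],[0,0,0,0,0],[0,0,0,0,0],[0,0,0,0,0]]]' 12; python3 go.py 447 248.6 48.6 99.6
```

```text
clock: 9.25
position: [0.4477, 0.2484, 0.0482]
ee_rot: [0.264, -3.126, 0.007]
force: [-0.3, -0.2, -0.8]
width: 0.673
clock: 9.95
position: [0.4477, 0.2485, 0.0475]
ee_rot: [0.264, -3.125, 0.008]
force: [0.3, 0.4, -0.2]
width: 0.996
t 9.95 p [447.7 248.5  47.5] w 91.6 F [ 0.3  0.4 -0.2] tilt 0.41
jaw 99.7
tool delta mm [ 0.6  0.2 -1.1]
turn 0.1
delta after turn 0.6 0.2 -1.1
```

```bash
python3 -m inch '[[[0,0,0,-10,0],[0,0,0,-20,0],[0,0,0,-30,0],[0,0,0,-40,0],[0,0,0,-30,0],[0,0,0,-10,0],[0,0,0,0,0]]]' 12; python3 go.py 423 68 160 99.6
```

```text
clock: 10.65
position: [0.4477, 0.2488, 0.1959]
ee_rot: [0.264, -3.125, 0.008]
force: [0.6, 0.7, -0.2]
width: 0.997
t 10.65 p [447.7 248.8 195.9] w 91.7 F [ 0.6  0.7 -0.2] tilt 0.43
jaw 99.6
tool delta mm [  54.4 -173.9   37. ]
turn 0.0
delta after turn 54.5 -174.1 35.9
```

```bash
python3 -m inch '[[[0,5,-15,5,0],[0,10,-30,5,0],[0,10,-30,5,0],[0,10,-30,5,0],[0,10,-30,5,0],[0,6,-20,5,0],[0,3,-10,3,0],[0,0,-4,0,0],[0,0,0,0,0],[0,0,0,0,0]]]' 12; python3 go.py 423 68 83 99.6; python3 - <<'E'
from h import *
S=eyes.get_image('scene')['frame'];cv2.imwrite('pics/a2.png',cv2.resize(S[130:260,270:450],None,fx=4,fy=4,interpolation=cv2.INTER_CUBIC))
E
```

```text
clock: 11.65
position: [0.4113, 0.0591, 0.1511]
ee_rot: [0.261, -3.106, 0.017]
force: [-0.7, 0.2, -0.2]
width: 0.997
t 11.65 p [411.3  59.1 151.1] w 91.7 F [-0.7  0.2 -0.2] tilt 1.56
jaw 99.6
tool delta mm [-14.8   7.4  67.7]
turn 0.0
delta after turn -13.0 6.8 68.1
```

View pics/a2.png

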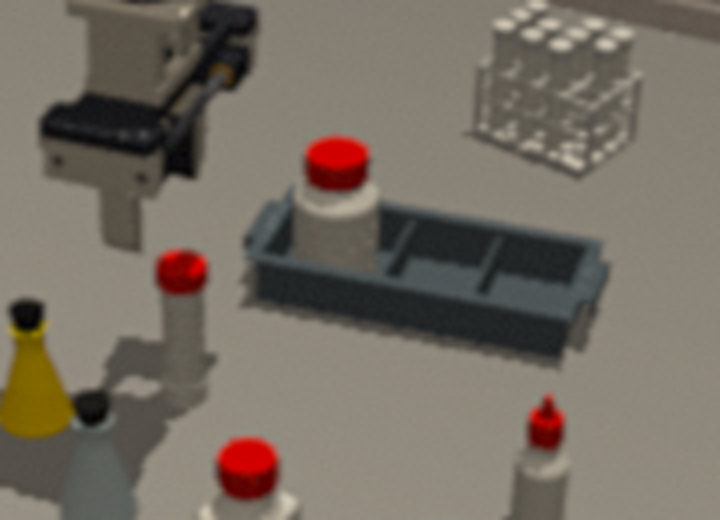

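The wide bottle stands upright in the large compartment (cap at (338,165) in the crop). Next, the tube.

```bash
python3 -m inch '[[[0,-6,3,0,0],[0,-6,3,0,0],[0,0,0,0,0],[0,0,0,0,0]]]' 12; python3 go.py 423 68 83 99.6
```

```text
clock: 12.1
position: [0.4244, 0.0709, 0.1512]
ee_rot: [0.269, -3.107, 0.016]
force: [-0.1, -0.9, 0.5]
width: 0.996
t 12.1 p [424.4  70.9 151.2] w 91.6 F [-0.1 -0.9  0.5] tilt 1.44
jaw 99.9
tool delta mm [ 0.3 -2.1 68.2]
turn 0.3
delta after turn 1.9 -2.7 68.2
```

```bash
python3 -m inch '[[[0,2,-2.5,10,0],[0,0,0,15,0],[0,0,0,15,0],[0,0,0,10,0],[0,0,0,5,0],[0,0,0,0,0],[0,0,0,0,0]]]' 12; python3 go.py 423 68 83 99.6
```

```text
clock: 12.8
position: [0.42, 0.0659, 0.092]
ee_rot: [0.268, -3.106, 0.017]
force: [0.1, -0.5, -0.3]
width: 0.996
t 12.8 p [420.   65.9  92. ] w 91.6 F [ 0.1 -0.5 -0.3] tilt 1.51
jaw 99.9
tool delta mm [-3.6  1.6  8.9]
turn 0.3
delta after turn -3.3 1.5 9.0
```

```bash
python3 -m inch '[[[0,-3,1.5,5,0],[0,0,0,4,0],[0,0,0,0,0],[0,0,0,0,0]]]' 12; python3 go.py 423 68 83 99.6
```

```text
clock: 13.2
position: [0.4236, 0.0683, 0.083]
ee_rot: [0.269, -3.108, 0.016]
force: [0.1, -1.0, -0.8]
width: 0.998
t 13.2 p [423.6  68.3  83. ] w 91.9 F [ 0.1 -1.  -0.8] tilt 1.38
jaw 99.9
tool delta mm [ 0.7 -0.2  0. ]
turn 0.3
delta after turn 0.7 -0.2 0.0
```

```bash
python3 -m inch '[[[0.4,0,0,0,0],[0.5,0,0,0,0],[0.55,0,0,0,0],[0.6,0,0,0,0],[0.65,0,0,0,0],[0.7,0,0,0,0],[0.75,0,0,0,0],[0.75,0,0,0,0]]]' 10; python3 -m inch '[[[0.75,0,0,-10,0],[0.75,0,0,-20,0],[0.75,0,0,-25,0],[0.75,0,0,-25,0],[0.75,0,0,-10,0],[0.75,0,0,0,0],[0.75,0,0,0,0]]]' 10; python3 go.py 525 262 180 99.6
```

```text
clock: 14.0
position: [0.4239, 0.0683, 0.0835]
ee_rot: [0.269, -3.109, 0.016]
force: [1.6, 0.1, -1.2]
width: 0.375
clock: 14.7
position: [0.4253, 0.0691, 0.1801]
ee_rot: [0.268, -3.109, 0.016]
force: [0.5, -0.1, -0.0]
width: 0.374
t 14.7 p [425.3  69.1 180.1] w 34.4 F [ 0.5 -0.1 -0. ] tilt 1.32
jaw 99.9
tool delta mm [-131.2  173.    -4.2]
turn 0.3
delta after turn -130.5 173.6 0.1
```

```bash
python3 -m inch '[[[0.75,-10,8,-3,0],[0.75,-20,16,-5,0],[0.75,-24,22,-5,0],[0.75,-24,26,0,0],[0.75,-20,28,0,0],[0.75,-12,26,0,0],[0.75,-8,20,0,0],[0.75,-3,10,0,0],[0.75,0,0,0,0],[0.75,0,0,0,0]]]' 10; python3 go.py 525 262 89 99.6
```

```text
clock: 15.7
position: [0.5211, 0.2541, 0.1815]
ee_rot: [0.265, -3.099, 0.021]
force: [0.8, 0.4, 0.3]
width: 0.377
t 15.7 p [521.1 254.1 181.5] w 34.7 F [0.8 0.4 0.3] tilt 1.96
jaw 99.8
tool delta mm [-8.2  8.1 92.2]
turn 0.2
delta after turn -5.2 7.1 92.5
```

```bash
python3 -m inch '[[[0.75,-5,6,0,0],[0.75,0,0,8,0],[0.75,0,0,14,0],[0.75,0,0,12,0],[0.75,0,0,6,0],[0.75,0,0,0,0],[0.75,0,0,0,0]]]' 10; python3 go.py 525 262 88 99.6
```

```text
clock: 16.4
position: [0.5243, 0.2553, 0.1389]
ee_rot: [0.255, -3.099, 0.024]
force: [0.1, 0.3, 0.7]
width: 0.375
t 16.4 p [524.3 255.3 138.9] w 34.5 F [0.1 0.3 0.7] tilt 2.01
jaw 99.4
tool delta mm [-3.4  7.2 50.7]
turn -0.2
delta after turn -1.8 6.5 50.9
```

```bash
python3 -m inch '[[[0.75,-2,6,0,0],[0.75,0,0,5,0],[0.75,0,0,10,0],[0.75,0,0,10,0],[0.75,0,0,6,0],[0.75,0,0,2,0],[0.75,0,0,0,0],[0.75,0,0,0,0]]]' 10; python3 go.py 525 262 88 99.6
```

```text
clock: 17.2
position: [0.5247, 0.2618, 0.1033]
ee_rot: [0.256, -3.1, 0.023]
force: [-0.3, -0.2, -0.1]
width: 0.377
t 17.2 p [524.7 261.8 103.3] w 34.7 F [-0.3 -0.2 -0.1] tilt 1.96
jaw 99.4
tool delta mm [-0.9  0.3 15.3]
turn -0.2
delta after turn -0.4 0.2 15.3
```

```bash
python3 -m inch '[[[0.75,0,0,5,0],[0.75,0,0,4,0],[0.75,0,0,2,0],[0.75,0,0,1,0],[0.75,0,0,1,0],[0.75,0,0,0,0]]]' 10; python3 go.py 525 262 88 99.6
```

```text
clock: 17.8
position: [0.5247, 0.2617, 0.0899]
ee_rot: [0.255, -3.101, 0.022]
force: [-0.1, -0.7, -1.7]
width: 0.376
t 17.8 p [524.7 261.7  89.9] w 34.6 F [-0.1 -0.7 -1.7] tilt 1.88
jaw 99.4
tool delta mm [-0.4  0.2  1.9]
turn -0.2
delta after turn -0.3 0.2 1.9
```

```bash
python3 -m inch '[[[0.75,0,0,1,0],[0.75,0,0,1,0],[0.75,0,0,1,0],[0.75,0,0,0,0]]]' 10; python3 -m inch '[[[0.75,0,0,1,0],[0.75,0,0,1,0],[0.75,0,0,0,0]]]' 10
```

```text
clock: 18.2
position: [0.5254, 0.2622, 0.0876]
ee_rot: [0.256, -3.103, 0.02]
force: [0.4, -0.9, -0.5]
width: 0.374
clock: 18.5
position: [0.5267, 0.2633, 0.0877]
ee_rot: [0.256, -3.106, 0.017]
force: [-0.3, 0.5, -0.2]
width: 0.376
```

```bash
python3 -m inch '[[[0.58,0,0,0,0],[0.54,0,0,0,0],[0.5,0,0,0,0],[0.4,0,0,0,0],[0.3,0,0,0,0],[0.3,0,0,0,0]]]' 10;  python3 -m inch '[[[0.3,0,0,-10,0],[0.3,0,0,-20,0],[0.3,0,0,-25,0],[0.3,0,0,-20,0],[0.3,0,0,-5,0],[0,0,0,0,0]]]' 10; python3 go.py 688 61 160 99.6
```

```text
clock: 19.1
position: [0.5262, 0.2629, 0.0868]
ee_rot: [0.256, -3.105, 0.018]
force: [-0.2, 0.1, -0.2]
width: 0.69
clock: 19.7
position: [0.5281, 0.2639, 0.1718]
ee_rot: [0.256, -3.105, 0.019]
force: [-0.4, 0.4, -0.4]
width: 0.748
t 19.7 p [528.1 263.9 171.8] w 68.8 F [-0.4  0.4 -0.4] tilt 1.64
jaw 99.4
tool delta mm [-124.9 -226.2   10.7]
turn -0.2
delta after turn -123.8 -226.7 11.8
```

```bash
python3 -m inch '[[[0.2,-8,-15,0,0],[0.2,-16,-30,1,0],[0.2,-20,-36,1,0],[0.2,-20,-36,1,0],[0.2,-20,-36,1,0],[0.2,-18,-30,1,0],[0.2,-10,-18,0,0],[0.2,-5,-8,0,0],[0.2,0,0,0,0],[0.2,0,0,0,0]]]' 10; python3 go.py 688.5 60.5 64 99.6;python3 - <<'E'
from h import *
d=eyes.get_image('scene');S=d['frame'];cv2.imwrite('pics/a3.png',cv2.resize(S[130:310,290:450],None,fx=3.3,fy=3.3,interpolation=cv2.INTER_CUBIC))
print(red(S))
E
```

```text
clock: 20.7
position: [0.6811, 0.0583, 0.1536]
ee_rot: [0.253, -3.091, 0.029]
force: [-0.2, 0.8, -0.2]
width: 0.796
t 20.7 p [681.1  58.3 153.6] w 73.2 F [-0.2  0.8 -0.2] tilt 2.55
jaw 99.4
tool delta mm [-11.4   2.3  89.2]
turn -0.2
delta after turn -7.6 0.9 89.6
[(array([353.8, 170.4]), [347, 164, 15, 14, 176]), (array([381.3, 172.8]), [376, 168, 12, 11, 103]), (array([406. , 236.2]), [402, 230, 9, 12, 74]), (array([331.3, 246.6]), [324, 239, 15, 16, 193]), (array([381.2, 272. ]), [369, 261, 26, 23, 485]), (array([211.2, 354.5]), [207, 348, 8, 15, 63]), (array([200.1, 360.7]), [193, 350, 16, 20, 201])]
```

View pics/a3.png

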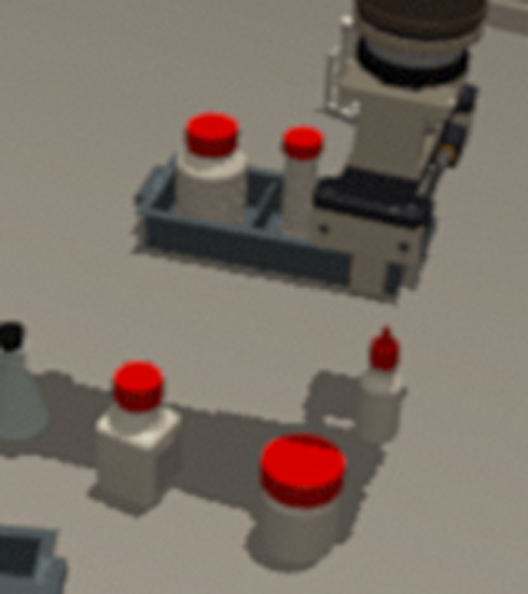

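The tube stands in the middle compartment (cap at (303,142) in the crop). The dropper is next. Tool tilt is creeping up, so I'll track it.

```bash
sed -i "s/^jaw=/print('toolz',R[:,2].round(4));jaw=/" go.py; python3 -m inch '[[[0.2,-4,0,10,0],[0.2,-4,1,10,0],[0.2,0,0,10,0],[0.2,0,0,8,0],[0.2,0,0,4,0],[0.2,0,0,0,0],[0.2,0,0,0,0]]]' 10; python3 go.py 688.5 60.5 64 99.6
```

```text
clock: 21.45
position: [0.6851, 0.0662, 0.1067]
ee_rot: [0.265, -3.087, 0.025]
force: [0.0, -0.3, 0.5]
width: 0.802
t 21.45 p [685.1  66.2 106.7] w 73.8 F [ 0.  -0.3  0.5] tilt 2.62
toolz [-0.0411 -0.0198 -0.999 ]
jaw 99.8
tool delta mm [-4.3 -5.6 42.7]
turn 0.2
delta after turn -2.4 -6.2 42.7
```

```bash
python3 -m inch '[[[0.2,-3,-5,0,0],[0.2,0,0,0,0],[0.2,0,0,8,0],[0.2,0,0,10,0],[0.2,0,0,4,0],[0.2,0,0,0,0],[0.2,0,0,0,0]]]' 10; python3 go.py 688.5 60.5 64 99.6
```

```text
clock: 22.15
position: [0.6888, 0.0602, 0.0835]
ee_rot: [0.264, -3.089, 0.025]
force: [0.1, 1.0, -0.0]
width: 0.803
t 22.15 p [688.8  60.2  83.5] w 73.9 F [ 0.1  1.  -0. ] tilt 2.55
toolz [-0.0399 -0.0198 -0.999 ]
jaw 99.8
tool delta mm [-0.6  0.6 19.4]
turn 0.2
delta after turn 0.2 0.3 19.5
```

```bash
python3 -m inch '[[[0.2,0,0,8,0],[0.2,0,0,7,0],[0.2,0,0,3,0],[0.2,0,0,1,0],[0.2,0,0,0,0],[0.2,0,0,0,0]]]' 10; python3 go.py 688.5 60.5 64 99.6
```

```text
clock: 22.75
position: [0.688, 0.06, 0.0628]
ee_rot: [0.264, -3.089, 0.025]
force: [0.5, -0.7, 0.6]
width: 0.796
t 22.75 p [688.   60.   62.8] w 73.3 F [ 0.5 -0.7  0.6] tilt 2.55
toolz [-0.0398 -0.0198 -0.999 ]
jaw 99.8
tool delta mm [-0.6  0.4 -1.2]
turn 0.2
delta after turn -0.6 0.4 -1.2
```

```bash
python3 -m inch '[[[0.5,0,0,-1,0],[0.6,0,0,0,0],[0.65,0,0,0,0],[0.7,0,0,0,0],[0.74,0,0,0,0],[0.78,0,0,0,0],[0.82,0,0,0,0],[0.86,0,0,0,0],[0.86,0,0,0,0]]]' 8; python3 go.py; python3 -m inch '[[[0.86,0,0,-10,0],[0.86,0,0,-20,0],[0.86,0,0,-25,0],[0.86,0,0,-20,0],[0.86,0,0,-25,0],[0.86,0,0,-10,0],[0.86,0,0,0,0],[0.86,0,0,0,0]]]' 8; python3 go.py 591 273 160 99.6
```

```text
clock: 23.65
position: [0.6885, 0.0602, 0.0648]
ee_rot: [0.264, -3.09, 0.025]
force: [-0.2, 0.2, -0.5]
width: 0.234
t 23.65 p [688.5  60.2  64.8] w 21.5 F [-0.2  0.2 -0.5] tilt 2.47
toolz [-0.0384 -0.0195 -0.9991]
jaw 99.8
clock: 24.45
position: [0.6926, 0.0622, 0.1814]
ee_rot: [0.264, -3.09, 0.025]
force: [-0.2, -0.3, 0.3]
width: 0.236
t 24.45 p [692.6  62.2 181.4] w 21.8 F [-0.2 -0.3  0.3] tilt 2.48
toolz [-0.0385 -0.0196 -0.9991]
jaw 99.8
tool delta mm [ 63.5 225.2  21.2]
turn 0.2
delta after turn 65.0 224.8 21.4
```

```bash
python3 -m inch '[[[0.86,2,8,0,0],[0.86,5,16,0,0],[0.86,7,24,0,0],[0.86,7,25,0,0],[0.86,7,25,0,0],[0.86,7,25,0,0],[0.86,7,24,0,0],[0.86,6,20,0,0],[0.86,4,12,0,0],[0.86,2,6,0,0],[0.86,0,0,0,0],[0.86,0,0,0,0]]]' 8; python3 go.py 591 273 69 99.6
```

```text
clock: 25.65
position: [0.5915, 0.2515, 0.1704]
ee_rot: [0.274, -3.07, 0.027]
force: [0.7, -0.2, -0.6]
width: 0.237
t 25.65 p [591.5 251.5 170.4] w 21.8 F [ 0.7 -0.2 -0.6] tilt 3.52
toolz [-0.0571 -0.0225 -0.9981]
jaw 100.2
tool delta mm [ -9.4  22.5 100.8]
turn 0.6
delta after turn -3.1 21.3 101.4
```

```bash
python3 -m inch '[[[0.86,-3,12,0,0],[0.86,-2,8,6,0],[0.86,-2,0,10,0],[0.86,0,0,12,0],[0.86,0,0,10,0],[0.86,0,0,4,0],[0.86,0,0,0,0],[0.86,0,0,0,0]]]' 8; python3 go.py 592 273 69 99.6
```

```text
clock: 26.45
position: [0.594, 0.2684, 0.1222]
ee_rot: [0.264, -3.07, 0.031]
force: [0.0, -0.2, -0.2]
width: 0.24
t 26.45 p [594.  268.4 122.2] w 22.1 F [ 0.  -0.2 -0.2] tilt 3.66
toolz [-0.0585 -0.0253 -0.998 ]
jaw 99.9
tool delta mm [-2.1  5.7 53.1]
turn 0.3
delta after turn 1.2 4.9 53.2
```

```bash
python3 -m inch '[[[0.86,0,5,6,0],[0.86,-0.5,0,10,0],[0.86,-0.5,0,10,0],[0.86,-0.5,0,8,0],[0.86,0,0,4,0],[0.86,0,0,0,0],[0.86,0,0,0,0]]]' 8; python3 go.py 592 273 69 99.6
```

```text
clock: 27.15
position: [0.5925, 0.2731, 0.081]
ee_rot: [0.264, -3.07, 0.031]
force: [0.0, -0.2, -1.0]
width: 0.237
t 27.15 p [592.5 273.1  81. ] w 21.8 F [ 0.  -0.2 -1. ] tilt 3.62
toolz [-0.0579 -0.025  -0.998 ]
jaw 99.9
tool delta mm [-0.2  0.2 12. ]
turn 0.3
delta after turn 0.5 0.0 12.0
```

```bash
python3 -m inch '[[[0.86,0,0,4,0],[0.86,0,0,3,0],[0.86,0,0,2,0],[0.86,0,0,1,0],[0.86,0,0,0,0],[0.86,0,0,0,0]]]' 8; python3 go.py 592 273 69 99.6
```

```text
clock: 27.75
position: [0.5926, 0.273, 0.0712]
ee_rot: [0.264, -3.072, 0.03]
force: [0.5, -0.1, -0.0]
width: 0.236
t 27.75 p [592.6 273.   71.2] w 21.7 F [ 0.5 -0.1 -0. ] tilt 3.51
toolz [-0.0563 -0.0242 -0.9981]
jaw 99.8
tool delta mm [0.4 0.2 2.2]
turn 0.2
delta after turn 0.6 0.1 2.2
```

```bash
python3 -m inch '[[[0.86,0,0,1,0],[0.86,0,0,1,0],[0.86,0,0,1,0],[0.86,0,0,0,0]]]' 8; python3 -m inch '[[[0.86,0,0,1,0],[0.86,0,0,1,0],[0.86,0,0,0,0]]]' 8; python3 go.py
```

```text
clock: 28.15
position: [0.5928, 0.2734, 0.0687]
ee_rot: [0.264, -3.073, 0.028]
force: [-0.3, -0.4, 0.7]
width: 0.239
clock: 28.45
position: [0.5934, 0.2745, 0.0688]
ee_rot: [0.265, -3.075, 0.025]
force: [1.0, 0.3, -1.0]
width: 0.238
t 28.45 p [593.4 274.5  68.8] w 21.9 F [ 1.   0.3 -1. ] tilt 3.28
toolz [-0.0532 -0.0211 -0.9984]
jaw 99.9
```

```bash
python3 -m inch '[[[0.74,0,0,0,0],[0.71,0,0,0,0],[0.68,0,0,0,0],[0.6,0,0,0,0],[0.45,0,0,0,0],[0.3,0,0,0,0],[0.3,0,0,0,0]]]' 10;  python3 -m inch '[[[0.3,0,0,-10,0],[0.3,0,0,-20,0],[0.3,0,0,-25,0],[0.3,0,0,-25,0],[0.3,0,0,-25,0],[0.3,0,0,-5,0],[0.3,0,0,0,0]]]' 10; python3 go.py 558.5 -81.5 180 90
```

```text
clock: 29.15
position: [0.5931, 0.2739, 0.0678]
ee_rot: [0.265, -3.074, 0.027]
force: [-0.4, -0.3, 0.7]
width: 0.613
clock: 29.85
position: [0.5993, 0.2764, 0.1851]
ee_rot: [0.265, -3.075, 0.027]
force: [-0.5, 0.2, 0.1]
width: 0.701
t 29.85 p [599.3 276.4 185.1] w 64.5 F [-0.5  0.2  0.1] tilt 3.33
toolz [-0.0537 -0.022  -0.9983]
jaw 99.9
tool delta mm [ 100.8 -345.5   15.1]
turn 9.9
delta after turn 40.8 -357.9 5.1
```

```bash
python3 -m inch '[[[0.2,3,-20,-3,5],[0.2,4,-45,-3,4],[0.2,5,-48,-3,0],[0.2,5,-48,-3,0],[0.2,5,-48,-3,0],[0.2,5,-48,-3,0],[0.2,5,-46,-3,0],[0.2,3,-30,0,0],[0.2,1,-14,0,0],[0.2,0,0,0,0],[0.2,0,0,0,0]]]' 10; python3 go.py 558.5 -81.5 76 90.7; python3 - <<'E'
from h import *
d=eyes.get_image('scene');S=d['frame'];cv2.imwrite('pics/a4.png',cv2.resize(S[130:310,290:450],None,fx=3.3,fy=3.3,interpolation=cv2.INTER_CUBIC))
print(red(S))
E
```

```text
clock: 30.95
position: [0.5683, -0.0798, 0.2056]
ee_rot: [0.02, -3.074, 0.033]
force: [0.1, 0.6, 0.3]
width: 0.799
t 30.95 p [568.3 -79.8 205.6] w 73.5 F [0.1 0.6 0.3] tilt 4.06
toolz [-0.0673 -0.0219 -0.9975]
jaw 90.8
tool delta mm [  1.    1.2 130. ]
turn 0.1
delta after turn 9.8 -1.6 129.6
[(array([400.2,  31.6]), [395, 23, 11, 18, 148]), (array([426.2,  29. ]), [422, 25, 10, 9, 74]), (array([381.3, 172.8]), [376, 168, 12, 11, 103]), (array([404.2, 184.6]), [401, 178, 8, 12, 64]), (array([331.6, 246.8]), [325, 240, 14, 15, 184]), (array([381.2, 272.1]), [369, 261, 25, 23, 461]), (array([211.2, 354.4]), [207, 348, 8, 15, 62]), (array([200.1, 360.7]), [193, 350, 16, 20, 201])]
```

View pics/a4.png

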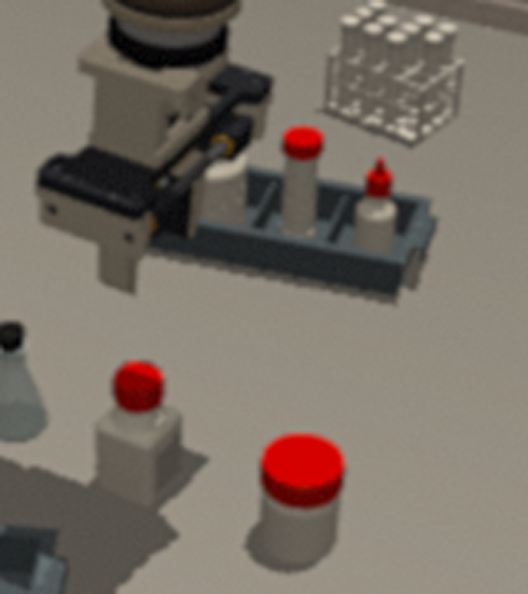

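The tube (303,142) and dropper (378,182) stand upright in the two small compartments. The square bottle is next, gripped by its cap.

```bash
python3 -m inch '[[[0.2,1,1,15,0],[0.2,0,0,25,0],[0.2,0,0,25,0],[0.2,0,0,15,0],[0.2,0,0,6,0],[0.2,0,0,0,0],[0.2,0,0,0,0]]]' 10; python3 go.py 558.5 -81.5 76 90.7
```

```text
clock: 31.7
position: [0.5647, -0.0634, 0.1164]
ee_rot: [0.054, -3.075, 0.024]
force: [0.0, -0.2, 0.2]
width: 0.798
t 31.7 p [564.7 -63.4 116.4] w 73.4 F [ 0.  -0.2  0.2] tilt 3.89
toolz [-0.0657 -0.0168 -0.9977]
jaw 92.0
tool delta mm [  4.1 -17.3  41. ]
turn 1.3
delta after turn 6.4 -18.0 40.4
```

```bash
python3 -m inch '[[[0.2,2,-9,0,0],[0.2,2,-8,0,0.7],[0.2,0,0,0,0.5],[0.2,0,0,0,0],[0.2,0,0,0,0]]]' 10; python3 go.py 558.5 -81.5 76 90.7
```

```text
clock: 32.2
position: [0.5628, -0.0826, 0.1198]
ee_rot: [0.018, -3.08, 0.026]
force: [0.9, -0.4, -0.1]
width: 0.802
t 32.2 p [562.8 -82.6 119.8] w 73.7 F [ 0.9 -0.4 -0.1] tilt 3.63
toolz [-0.0609 -0.0171 -0.998 ]
jaw 90.7
tool delta mm [ 1.6  1.8 43.9]
turn -0.0
delta after turn 4.3 1.1 43.8
```

```bash
python3 -m inch '[[[0.2,1,1,10,0],[0.2,0.5,0,14,0],[0.2,0,0,10,0],[0.2,0,0,5,0],[0.2,0,0,0,0],[0.2,0,0,0,0]]]' 10; python3 go.py 558.5 -81.5 76 90.7
```

```text
clock: 32.8
position: [0.5584, -0.0813, 0.0777]
ee_rot: [0.019, -3.08, 0.025]
force: [-0.2, 0.3, 0.3]
width: 0.797
t 32.8 p [558.4 -81.3  77.7] w 73.3 F [-0.2  0.3  0.3] tilt 3.65
toolz [-0.0614 -0.0166 -0.998 ]
jaw 90.7
tool delta mm [-0.2 -0.1  1.7]
turn 0.0
delta after turn -0.1 -0.2 1.7
```

```bash
python3 -m inch '[[[0.45,0,0,1,0],[0.52,0,0,0,0],[0.57,0,0,0,0],[0.61,0,0,0,0],[0.65,0,0,0,0],[0.7,0,0,0,0],[0.75,0,0,0,0],[0.75,0,0,0,0]]]' 12; python3 go.py; python3 -m inch '[[[0.75,0,0,-10,0],[0.75,0,0,-20,0],[0.75,0,0,-25,0],[0.75,0,0,-25,0],[0.75,0,0,-15,0],[0.75,0,0,-5,0],[0.75,0,0,0,0],[0.75,0,0,0,0]]]' 12; python3 go.py 443 -293 160 112.8
```

```text
clock: 33.6
position: [0.5595, -0.0814, 0.0781]
ee_rot: [0.019, -3.083, 0.025]
force: [-1.4, 0.0, -0.4]
width: 0.389
t 33.6 p [559.5 -81.4  78.1] w 35.8 F [-1.4  0.  -0.4] tilt 3.5
toolz [-0.0588 -0.0166 -0.9981]
jaw 90.7
clock: 34.4
position: [0.5651, -0.0798, 0.1845]
ee_rot: [0.019, -3.082, 0.025]
force: [0.3, -0.9, -0.6]
width: 0.387
t 34.4 p [565.1 -79.8 184.5] w 35.6 F [ 0.3 -0.9 -0.6] tilt 3.51
toolz [-0.059  -0.0167 -0.9981]
jaw 90.7
tool delta mm [ 122.9 -211.3   35.2]
turn -22.1
delta after turn 195.2 -149.3 24.5
```

```bash
python3 -m inch '[[[0.75,0,0,0,-4],[0.75,0,0,0,-6],[0.75,0,0,0,-6],[0.75,0,0,0,-4],[0.75,0,0,0,-1.5],[0.75,0,0,0,0],[0.75,0,0,0,0]]]' 12; python3 go.py 443 -293 160 112.8
```

```text
clock: 35.1
position: [0.5611, -0.0795, 0.1782]
ee_rot: [0.609, -3.009, 0.003]
force: [0.6, -0.2, -1.1]
width: 0.387
t 35.1 p [561.1 -79.5 178.2] w 35.6 F [ 0.6 -0.2 -1.1] tilt 4.12
toolz [-0.07   -0.0163 -0.9974]
jaw 112.9
tool delta mm [ 190.2 -151.1   29.9]
turn 0.1
delta after turn 191.7 -151.1 18.2
```

```bash
python3 -m inch '[[[0.75,8,-6,0,0],[0.75,16,-12,0,0],[0.75,22,-17,0,0],[0.75,25,-20,0,0],[0.75,25,-20,0,0],[0.75,25,-20,0,0],[0.75,22,-18,0,0],[0.75,14,-12,0,0],[0.75,8,-6,0,0],[0.75,3,-2,0,0],[0.75,0,0,0,0],[0.75,0,0,0,0]]]' 12; python3 go.py 443 -293 82 112.8
```

```text
clock: 36.3
position: [0.4498, -0.2768, 0.1887]
ee_rot: [0.593, -3.011, 0.005]
force: [-0.2, 0.7, -0.8]
width: 0.39
t 36.3 p [ 449.8 -276.8  188.7] w 35.9 F [-0.2  0.7 -0.8] tilt 4.18
toolz [-0.0709 -0.0173 -0.9973]
jaw 112.3
tool delta mm [  4.7 -13.6 107.1]
turn -0.5
delta after turn 12.5 -12.4 106.7
```

```bash
python3 -m inch '[[[0.75,4,-7,0,0],[0.75,2,-6,10,0],[0.75,0,0,15,0],[0.75,0,0,15,0],[0.75,0,0,10,0],[0.75,0,0,4,0],[0.75,0,0,0,0],[0.75,0,0,0,0]]]' 12; python3 go.py 443 -293 82 112.8
```

```text
clock: 37.1
position: [0.4476, -0.2914, 0.1305]
ee_rot: [0.602, -3.009, 0.004]
force: [-0.6, -0.4, -0.3]
width: 0.39
t 37.1 p [ 447.6 -291.4  130.5] w 35.9 F [-0.6 -0.4 -0.3] tilt 4.17
toolz [-0.0708 -0.0169 -0.9973]
jaw 112.6
tool delta mm [ 1.4 -0.3 48.7]
turn -0.2
delta after turn 4.9 0.3 48.5
```

```bash
python3 -m inch '[[[0.75,1,0,8,0],[0.75,0.5,0,12,0],[0.75,0,0,10,0],[0.75,0,0,5,0],[0.75,0,0,0,0],[0.75,0,0,0,0]]]' 12; python3 go.py 443.5 -293 82 112.8
```

```text
clock: 37.7
position: [0.444, -0.2928, 0.0933]
ee_rot: [0.602, -3.01, 0.005]
force: [0.8, 0.7, 0.5]
width: 0.389
t 37.7 p [ 444.  -292.8   93.3] w 35.8 F [0.8 0.7 0.5] tilt 4.11
toolz [-0.0695 -0.0174 -0.9974]
jaw 112.6
tool delta mm [-0.3 -0.1 11.3]
turn -0.2
delta after turn 0.5 0.0 11.3
```

```bash
python3 -m inch '[[[0.75,0,0,4,0],[0.75,0,0,3,0],[0.75,0,0,1.5,0],[0.75,0,0,1,0],[0.75,0,0,1,0],[0.75,0,0,0,0]]]' 12;python3 -m inch '[[[0.75,0,0,1,0],[0.75,0,0,1,0],[0.75,0,0,0,0]]]' 12; python3 go.py 443.5 -293 82 112.8
```

```text
clock: 38.3
position: [0.4439, -0.2933, 0.0827]
ee_rot: [0.603, -3.012, 0.007]
force: [0.5, 1.0, -0.0]
width: 0.393
clock: 38.6
position: [0.4435, -0.2929, 0.0824]
ee_rot: [0.603, -3.012, 0.005]
force: [1.3, 0.0, -0.0]
width: 0.39
t 38.6 p [ 443.5 -292.9   82.4] w 35.9 F [ 1.3  0.  -0. ] tilt 4.02
toolz [-0.068  -0.0172 -0.9975]
jaw 112.6
tool delta mm [ 0.  -0.1  0.4]
turn -0.2
delta after turn 0.1 -0.1 0.4
```

Contact. Release and move on to the jar.

```bash
python3 -m inch '[[[0.75,0,0,0.5,0],[0.59,0,0,0,0],[0.56,0,0,0,0],[0.52,0,0,0,0],[0.45,0,0,0,0],[0.3,0,0,0,0],[0.2,0,0,0,0],[0.2,0,0,0,0]]]' 10;  python3 -m inch '[[[0.2,0,0,-10,0],[0.2,0,0,-20,0],[0.2,0,0,-25,0],[0.2,0,0,-25,0],[0.2,0,0,-15,0],[0,0,0,-5,0],[0,0,0,0,0]]]' 10; python3 go.py 687 -76.5 160 112.8; python3 - <<'E'
from h import *
d=eyes.get_image('scene');S=d['frame'];cv2.imwrite('pics/a5.png',cv2.resize(S[200:400,170:430],None,fx=3,fy=3,interpolation=cv2.INTER_CUBIC))
print(red(S))
E
```

```text
clock: 39.4
position: [0.4437, -0.2931, 0.0817]
ee_rot: [0.603, -3.012, 0.006]
force: [-0.5, -0.5, 0.8]
width: 0.76
clock: 40.1
position: [0.4506, -0.2912, 0.1885]
ee_rot: [0.602, -3.013, 0.006]
force: [-0.0, 0.1, -0.2]
width: 0.927
t 40.1 p [ 450.6 -291.2  188.5] w 85.3 F [-0.   0.1 -0.2] tilt 3.99
toolz [-0.0672 -0.0177 -0.9976]
jaw 112.6
tool delta mm [-302.1  107.1    8.7]
turn -0.2
delta after turn -301.2 106.3 28.5
[(array([400.2,  31.6]), [396, 23, 10, 18, 146]), (array([426.1,  29. ]), [422, 25, 10, 9, 75]), (array([353.8, 170.4]), [347, 164, 15, 14, 177]), (array([381.3, 172.8]), [376, 168, 12, 11, 103]), (array([404.2, 184.6]), [401, 178, 8, 12, 64]), (array([381.2, 272.1]), [369, 261, 25, 23, 461]), (array([236.5, 282.4]), [229, 274, 16, 17, 232]), (array([200.1, 360.7]), [193, 349, 16, 21, 202]), (array([211.1, 354. ]), [206, 348, 9, 15, 70])]
```

View pics/a5.png

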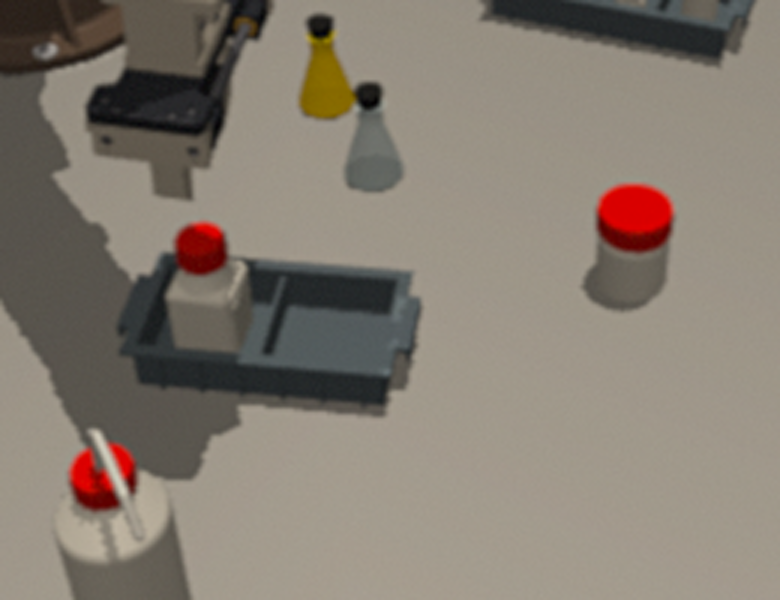

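The square bottle stands in the near compartment (cap at (200,248) in the crop). Now the jar at (635,220).

```bash
python3 -m inch '[[[0,-12,4,0,0],[0,-28,10,0,0],[0,-38,13,1,0],[0,-42,14,1,0],[0,-42,14,1,0],[0,-42,14,1,0],[0,-38,13,1,0],[0,-25,9,0,0],[0,-12,5,0,0],[0,-5,2,0,0],[0,0,0,0,0],[0,0,0,0,0]]]' 10; python3 -m inch '[[[0,0,0,0,0],[0,0,0,0,0]]]';python3 go.py 687 -76.5 46 112.8
```

```text
clock: 41.35
position: [0.6786, -0.0773, 0.1489]
ee_rot: [0.595, -2.996, -0.007]
force: [-0.3, -1.4, 0.5]
width: 1.003
clock: 41.55
position: [0.6772, -0.0803, 0.1495]
ee_rot: [0.589, -2.997, -0.005]
force: [0.0, -0.3, -0.5]
width: 0.998
t 41.55 p [677.2 -80.3 149.5] w 91.9 F [ 0.  -0.3 -0.5] tilt 5.01
toolz [-0.0864 -0.0134 -0.9962]
jaw 112.2
tool delta mm [-19.3  -2.2 102.2]
turn -0.6
delta after turn -10.5 -0.2 103.5
```

```bash
python3 -m inch '[[[0,-8,-1,8,0],[0,-8,-1,14,0],[0,-3,0,14,0],[0,0,0,10,0],[0,0,0,4,0],[0,0,0,0,0],[0,0,0,0,0]]]' 10;python3 go.py 687 -76.5 46 112.8
```

```text
clock: 42.25
position: [0.6909, -0.0774, 0.0923]
ee_rot: [0.584, -2.995, -0.005]
force: [-0.2, 0.2, 0.3]
width: 1.002
t 42.25 p [690.9 -77.4  92.3] w 92.1 F [-0.2  0.2  0.3] tilt 5.14
toolz [-0.0885 -0.0137 -0.996 ]
jaw 112.0
tool delta mm [-0.8  1.4 46.4]
turn -0.8
delta after turn 3.2 2.4 46.3
```

```bash
python3 -m inch '[[[0,0,1.4,8,0],[0,0,0,12,0],[0,0,0,12,0],[0,0,0,7,0],[0,0,0,3,0],[0,0,0,0,0],[0,0,0,0,0]]]' 10;python3 go.py 685.5 -76.5 46 112.8
```

```text
clock: 42.95
position: [0.6864, -0.0767, 0.0474]
ee_rot: [0.585, -2.996, -0.005]
force: [0.6, -0.1, -0.8]
width: 1.005
t 42.95 p [686.4 -76.7  47.4] w 92.4 F [ 0.6 -0.1 -0.8] tilt 5.09
toolz [-0.0877 -0.0137 -0.9961]
jaw 112.0
tool delta mm [0.6 0.5 1.4]
turn -0.8
delta after turn 0.7 0.5 1.4
```

```bash
python3 -m inch '[[[0.28,0,0,1,0],[0.32,0,0,0,0],[0.36,0,0,0,0],[0.4,0,0,0,0],[0.45,0,0,0,0],[0.5,0,0,0,0],[0.5,0,0,0,0]]]' 14; python3 go.py; python3 -m inch '[[[0.5,0,0,-10,0],[0.5,0,0,-20,0],[0.5,0,0,-25,0],[0.5,0,0,-25,0],[0.5,0,0,-15,0],[0.5,0,0,-5,0],[0.5,0,0,0,0],[0.5,0,0,0,0]]]' 14; python3 go.py 527 -258 130 112.8
```

```text
clock: 43.65
position: [0.6874, -0.0767, 0.0478]
ee_rot: [0.585, -2.999, -0.004]
force: [0.0, -0.1, -1.0]
width: 0.626
t 43.65 p [687.4 -76.7  47.8] w 57.6 F [ 0.  -0.1 -1. ] tilt 4.95
toolz [-0.0852 -0.0138 -0.9963]
jaw 112.0
clock: 44.45
position: [0.6959, -0.0754, 0.1539]
ee_rot: [0.585, -2.998, -0.004]
force: [0.5, 0.5, -0.9]
width: 0.63
t 44.45 p [695.9 -75.4 153.9] w 58.0 F [ 0.5  0.5 -0.9] tilt 4.97
toolz [-0.0855 -0.0139 -0.9962]
jaw 112.0
tool delta mm [ 222.4 -106.4   40.8]
turn -0.8
delta after turn 226.5 -102.9 23.9
```

```bash
python3 -m inch '[[[0.5,10,-5,0,0],[0.5,20,-10,0,0],[0.5,27,-13,0,0],[0.5,29,-14,0,0],[0.5,29,-14,0,0],[0.5,29,-14,0,0],[0.5,26,-12,0,0],[0.5,18,-9,0,0],[0.5,10,-5,0,0],[0.5,4,-2,0,0],[0.5,0,0,0,0],[0.5,0,0,0,0]]]' 14; python3 -m inch '[[[0.5,0,0,0,0],[0.5,0,0,0,0]]]';python3 go.py 527 -258 52 112.8
```

```text
clock: 45.65
position: [0.5292, -0.2505, 0.1604]
ee_rot: [0.579, -2.982, -0.013]
force: [0.4, -0.3, 0.2]
width: 0.628
clock: 45.85
position: [0.5306, -0.2485, 0.1599]
ee_rot: [0.584, -2.982, -0.014]
force: [-0.9, -0.1, -1.2]
width: 0.623
t 45.85 p [ 530.6 -248.5  159.9] w 57.3 F [-0.9 -0.1 -1.2] tilt 5.94
toolz [-0.1029 -0.0106 -0.9946]
jaw 112.1
tool delta mm [ -3.8 -10.6 107.8]
turn -0.7
delta after turn 7.1 -7.4 107.9
```

```bash
python3 -m inch '[[[0.5,-2,-6,6,0],[0.5,-2,-5,12,0],[0.5,0,0,14,0],[0.5,0,0,10,0],[0.5,0,0,4,0],[0.5,0,0,0,0],[0.5,0,0,0,0],[0.5,0,0,0,0]]]' 14;python3 go.py 526.5 -258 52 112.8
```

```text
clock: 46.65
position: [0.5357, -0.2574, 0.1082]
ee_rot: [0.588, -2.98, -0.015]
force: [-1.1, 0.6, -0.1]
width: 0.626
t 46.65 p [ 535.7 -257.4  108.2] w 57.6 F [-1.1  0.6 -0.1] tilt 5.98
toolz [-0.1037 -0.0104 -0.9946]
jaw 112.2
tool delta mm [ 3.1  1.3 56.9]
turn -0.6
delta after turn 8.8 3.0 56.2
```

```bash
python3 -m inch '[[[0.5,3,1,6,0],[0.5,0,0,12,0],[0.5,0,0,12,0],[0.5,0,0,8,0],[0.5,0,0,4,0],[0.5,0,0,0,0],[0.5,0,0,0,0]]]' 14;python3 go.py 526.5 -258 52 112.8
```

```text
clock: 47.35
position: [0.5276, -0.2581, 0.0633]
ee_rot: [0.588, -2.981, -0.015]
force: [-0.3, -1.1, 0.0]
width: 0.629
t 47.35 p [ 527.6 -258.1   63.3] w 57.8 F [-0.3 -1.1  0. ] tilt 5.95
toolz [-0.1032 -0.0105 -0.9946]
jaw 112.2
tool delta mm [-0.1  0.2 11.4]
turn -0.6
delta after turn 1.0 0.6 11.3
```

```bash
python3 -m inch '[[[0.5,0,0,4,0],[0.5,0,0,3,0],[0.5,0,0,1.5,0],[0.5,0,0,1,0],[0.5,0,0,0.5,0],[0.5,0,0,0,0]]]' 14;python3 -m inch '[[[0.5,0,0,1,0],[0.5,0,0,1,0],[0.5,0,0,0,0]]]' 14; python3 go.py 526.5 -258 52 112.8
```

```text
clock: 47.95
position: [0.5274, -0.2585, 0.0535]
ee_rot: [0.589, -2.982, -0.013]
force: [-0.2, -0.7, -1.2]
width: 0.628
clock: 48.25
position: [0.5274, -0.2585, 0.0519]
ee_rot: [0.589, -2.983, -0.013]
force: [-0.3, 0.3, 0.7]
width: 0.631
t 48.25 p [ 527.4 -258.5   51.9] w 58.0 F [-0.3  0.3  0.7] tilt 5.82
toolz [-0.1008 -0.0112 -0.9948]
jaw 112.3
tool delta mm [0.7 0.8 0. ]
turn -0.5
delta after turn 0.7 0.8 -0.1
```

```bash
python3 -m inch '[[[0.5,0,0,1,0],[0.5,0,0,0.5,0],[0.5,0,0,0,0]]]' 14; python3 go.py; python3 -m inch '[[[0.36,0,0,0,0],[0.33,0,0,0,0],[0.29,0,0,0,0],[0.2,0,0,0,0],[0.1,0,0,0,0],[0,0,0,0,0],[0,0,0,0,0],[0,0,0,0,0]]]' 10;  python3 -m inch '[[[0,0,0,-10,0],[0,0,0,-20,0],[0,0,0,-30,0],[0,0,0,-40,0],[0,0,0,-40,0],[0,0,0,-20,0],[0,0,0,-5,0],[0,0,0,0,0]]]' 10; python3 go.py 350 -60 250 112.8
```

```text
clock: 48.55
position: [0.5275, -0.2585, 0.052]
ee_rot: [0.589, -2.984, -0.013]
force: [0.1, 0.2, -0.3]
width: 0.629
t 48.55 p [ 527.5 -258.5   52. ] w 57.9 F [ 0.1  0.2 -0.3] tilt 5.76
toolz [-0.0998 -0.0112 -0.9949]
jaw 112.3
clock: 49.35
position: [0.5275, -0.2586, 0.0515]
ee_rot: [0.589, -2.983, -0.013]
force: [0.6, -0.3, -0.8]
width: 0.994
clock: 50.15
position: [0.5442, -0.2565, 0.2258]
ee_rot: [0.589, -2.984, -0.012]
force: [-0.7, -0.0, -0.3]
width: 1.004
t 50.15 p [ 544.2 -256.5  225.8] w 92.4 F [-0.7 -0.  -0.3] tilt 5.75
toolz [-0.0996 -0.0113 -0.995 ]
jaw 112.2
tool delta mm [106.5 256.   -6.9]
turn -0.6
delta after turn 102.9 256.4 -24.2
```

```bash
python3 -m inch '[[[0,5,20,-10,0],[0,8,30,-10,0],[0,8,30,-5,0],[0,8,30,0,0],[0,5,15,0,0],[0,0,5,0,0],[0,0,0,0,0],[0,0,0,0,0],[0,0,0,0,0]]]' 10; python3 go.py; python3 - <<'E'
from h import *
d=eyes.get_image('scene');S=d['frame'];cv2.imwrite('pics/f1.png',cv2.resize(S[120:440,170:450],None,fx=1.87,fy=1.87,interpolation=cv2.INTER_CUBIC))
t=eyes.get_image('top');F=t['frame'];cv2.imwrite('pics/f2.png',cv2.resize(F[150:340,60:560],None,fx=1.6,fy=1.6,interpolation=cv2.INTER_CUBIC))
print(red(S));print(red(F))
E
```

```text
clock: 51.05
position: [0.4587, -0.146, 0.2487]
ee_rot: [0.582, -2.97, -0.02]
force: [1.3, -0.8, -1.2]
width: 1.003
t 51.05 p [ 458.7 -146.   248.7] w 92.3 F [ 1.3 -0.8 -1.2] tilt 6.63
toolz [-0.115  -0.0094 -0.9933]
jaw 112.1
[(array([400.2,  31.6]), [396, 23, 10, 18, 148]), (array([426.1,  29. ]), [422, 25, 10, 9, 75]), (array([353.8, 170.4]), [347, 164, 15, 14, 175]), (array([381.3, 172.8]), [376, 168, 12, 11, 103]), (array([404.3, 184.7]), [401, 178, 8, 12, 65]), (array([236.4, 282. ]), [228, 274, 18, 17, 254]), (array([278.9, 295.4]), [265, 283, 29, 25, 549]), (array([211.2, 354.5]), [207, 348, 8, 15, 63]), (array([200.1, 360.7]), [193, 350, 16, 20, 200])]
[(array([198., 210.]), [194, 206, 9, 9, 59]), (array([530.2, 223.1]), [524, 216, 15, 15, 150]), (array([199. , 236.1]), [192, 230, 15, 13, 154]), (array([204.2, 269.2]), [194, 261, 20, 17, 267]), (array([433.2, 273.2]), [432, 269, 4, 10, 29])]
```

View pics/f1.png

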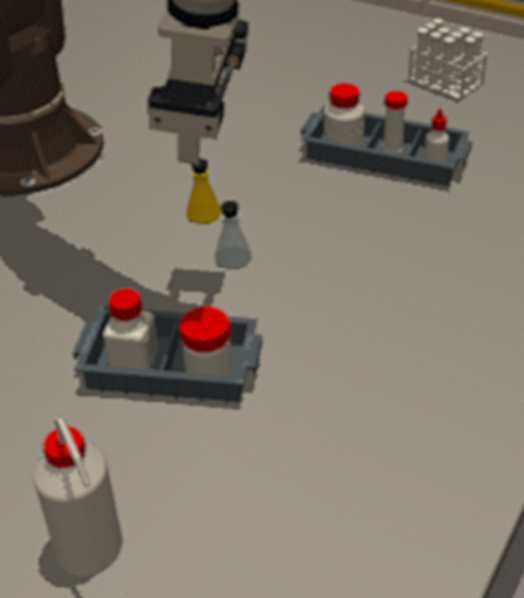

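View pics/f2.png

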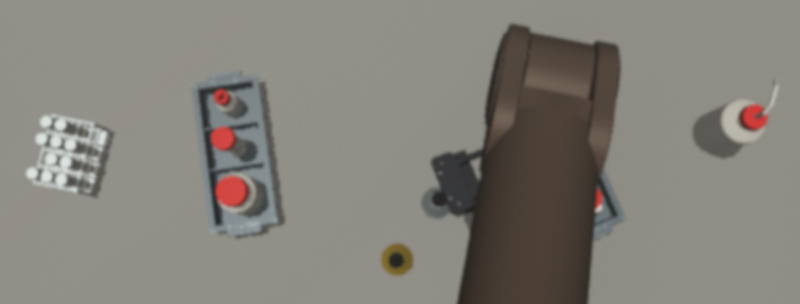

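All five stand upright in their compartments, and the flask, wash bottle and rack look unmoved. One last check in numbers.

```bash
python3 - <<'E'
from h import *
S=eyes.get_image('scene');T=eyes.get_image('top');S0=load('scene0.npz')
def loc(u,z,c,yw):
    p=onz(S,u,z)[:2]*1000-np.array(c);a=np.radians(yw);return (np.array([[np.cos(a),np.sin(a)],[-np.sin(a),np.cos(a)]])@p).round(1)
print('wide',loc((353.8,170.4),.101,(513,260),9.6),'tube',loc((381.3,172.8),.108,(513,260),9.6),'drop',loc((404.3,184.7),.086,(513,260),9.6))
print('sq',loc((236.4,282),.099,(485,-275.5),22.8),'jar',loc((278.9,295.4),.071,(485,-275.5),22.8))
for a,b in(((198,210),(404.3,184.7)),((199,236.1),(381.3,172.8)),((204.2,269.2),(353.8,170.4))):
    print(tri(T,a,S,b))
d=cv2.absdiff(S['frame'],S0['frame']).max(2)
for n,(x0,x1,y0,y1) in {'wash':(185,240,340,430),'rack':(385,432,130,175),'flask':(284,304,226,264)}.items(): print(n,(d[y0:y1,x0:x1]>40).sum())
E
```

```text
wide [-68.4  -1.1] tube [12.7  0.1] drop [82.1 -5.5]
sq [-47.7   2. ] jar [44.8 -0.6]
(array([0.59451152, 0.27301796, 0.08368554]), np.float64(0.002712321572284026))
(array([0.52610169, 0.2624206 , 0.10823302]), np.float64(0.0013579650735568594))
(array([0.4463179 , 0.2480914 , 0.10104236]), np.float64(0.0016887209861762317))
wash 0
rack 17
flask 0
```

```bash
python3 - <<'E'
from cell import workorder
print(workorder.sign_off())
E
```

```text
the job is handed in; nothing more can be done
None
```

Both kits are made up and the job is handed in at about 51 s of the 122 s allowed. The sign-off gave no verdict.

- **Three-compartment tray:** the wide bottle is in the large compartment, with the tube in the middle one and the dropper bottle in the far one.
- **Two-compartment tray:** the square bottle is in the near compartment and the jar in the far one.

**Last checks**
- The scene view shows all five upright, within about 3 mm of their compartment centres, except the dropper bottle. It read about 6 mm off from the scene view alone and about 3 mm from both views; both are well inside its compartment.
- Cap heights in the three-compartment tray, measured from two views, fit bottles standing on the floor. The arm blocked the top view of the other tray, so I checked that one from the scene view only.
- The flask and wash bottle showed no change in the images. The rack area showed 17 changed pixels, which I take to be the arm's shadow having moved since the first picture.

The tool drifted to a tilt of 6.6° by the end. It changed by up to about 1° between picking up and setting down any one item. The end-of-move force readings stayed around 2 N or less, so there was little sideways push at set-down.

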